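# Set up the red petal-forming board in its bench holder

### The job

Lift the red forming board up and off its hook on the stand and lower it, without dropping it, upright into the slot of the bench holder until it stands on the bottom. Then push the holder's locking pin through the hole in the board, all the way in, and let go. Leave the blue board hanging on its hook and leave the bowl, the flask and the thread cone where they are.

Things in the scene. Friction and masses are not known exactly. Their poses are not given: they have to be found in the camera images.
- red_board_center (a point): Loose red flat board, 0.15-0.4 kg, hanging upright on one of the stand's two hooks (which varies). 10 mm thick (x), 168 mm tall (z up). Foot 90 mm wide (y), 60 mm tall, flat underside; rounded shoulders to 84 mm; above, a tab 48 mm wide to the top. White flower on both faces; goes in the holder either way round. Point: half-way up, 84 mm above the underside, mid width and thickness
- red_board_tab (a point): Solid top of the red board's tab, 48 mm wide (y), 58 mm tall, 10 mm thick (x: pinch across it from above). Point: mid width and thickness, 151 mm above the underside, 17 mm below the top, 41 mm above the hole's upper edge. While it hangs, fingertips kept more than 16 mm above the hole's upper edge clear the hook's tip
- red_board_hole (a point): Middle of the hanging hole in the red board's tab: 26 mm wide (y), 40 mm tall (z), 70 to 110 mm above the underside; the point is 90 mm above the underside. The hook passes through along x
- blue_board_center (a point): Loose blue board of the same shape, also with a white flower, hanging on the stand's other hook, 160 mm from the red one; leave it hanging. Point and axes as for the red board's centre
- stand: Fixed hook stand; place and turn vary. Origin on the table under its post, z up. Base 130 x 300 x 12 mm; crossbar along y, top 163 mm up. Two 8 mm round hooks at y = +-80 mm reach from it along -x: level trough, axis 145 mm up, at x = -52 to -68 mm, where a board hangs; upturned tip at x = -82 mm, axis 14 mm higher. A board lifted 22 mm clears the tip, then comes off along -x
- holder: Fixed bench holder; place and turn vary. Origin on the table under the slot's middle, z up. The slot takes the board's foot, thickness along x: 13 mm wide (x), 98 mm long (y), floor 12 mm up, straight walls to 40 mm, flared lips to 54 mm. Seated, a board's half-way point is at (0, 0, 96 mm), its top 180 mm up. On the -x side a pin guide, 40 mm wide, x = -125 to -30 mm, 110 mm tall
- pin (a joint): Locking pin: 14 mm steel bar sliding along the holder's +x at y = 0, axis 102 mm above the table (mid hole of a seated board). Value in m: 0 drawn back (end 25 mm before the slot's middle) to 0.055 all the way in, at a stop (end 30 mm beyond the middle). Starts at 0 to 0.012. Stays where left; friction about 2 N
- pin_grip (a point): Black upright grip block on the pin, moving with it: 20 mm (x) by 24 mm (y; pinch across this) by 46 mm tall, 111 to 157 mm above the table. Point: on its centre line 140 mm above the table, 100 mm before the slot's middle at joint value 0. Axes as the holder's; push along +x
- bowl_center (a point): Dark wooden bowl of pins, 110 mm across, 40 mm tall, loose; leave it. Point on its axis half-way up
- flask_center (a point): Black drinking flask, 68 mm across, 200 mm tall, loose; leave it. Point half-way up
- cone_center (a point): Red thread cone, 68 mm across the foot, 100 mm tall, loose; leave it. Point half-way up
Not all that is in view belongs to the job. Of the things that look like the holder, the larger one is meant.

How it is judged:
On the way, in this order (a step that is already met when the one before it is completed fails the run):
1. the red board is held by the robot, clear of its hook (distance of red_board_center from where it was at the start of the episode above 0.06 m and contact force between red_board and stand below 0.05 N and contact force between the fingers and red_board above 0.5 N), for 0.1 s.
2. the red board stands on the bottom of the holder's slot (horizontal distance between red_board_center and holder below 0.015 m and z of red_board_center in the frame of holder between 0.09 and 0.101 m and angle between red_board_center's own z axis and vertical below 0.15 rad and angle between the x axis of red_board_center and the x axis of holder, either way round below 0.2 rad), for 0.2 s.
At the end, for the whole second after the job is handed in: The red board stands at rest on the bottom of the holder's slot (half-way point within 15 mm of the slot's middle, height within 5 or 6 mm of seated, upright within 0.15 rad, faces within 0.2 rad of the slot), and the pin is in by more than 49 of its 55 mm (all of step 2 and value of joint pin above 0.049 m and linear speed of red_board below 0.02 m/s); the robot touches nothing.
It fails at once if the red board is dropped into the holder (horizontal distance between red_board_center and holder below 0.03 m and height (world z) of red_board_center below 0.12 m and linear speed of red_board above 0.5 m/s).
It fails at once if the blue board is lifted off or moved more than 40 mm (distance of blue_board_center from where it was at the start of the episode above 0.04 m).
It fails at once if the bowl is moved more than 30 mm (distance of bowl_center from where it was at the start of the episode above 0.03 m).
It fails at once if the flask is moved more than 30 mm (distance of flask_center from where it was at the start of the episode above 0.03 m).
It fails at once if the thread cone is moved more than 30 mm (distance of cone_center from where it was at the start of the episode above 0.03 m).
It also fails if it takes over 64 s, if anything falls off the work surface, if the arm or the gripper's body presses on something with over 40 N, if the wrist force passes 120 N, or if a joint passes its speed limit or range.

### The arm

A 6-joint arm with a two-finger parallel gripper is mounted at the origin on the work surface. World frame = base frame: x ahead of the robot, y to its left, z up, the work surface at z = 0. Lengths are in m, angles in rad, forces in N, time in s.
With the tool pointing down it reaches from about 0.3 to 0.825 m from the base axis. Payload 5.4 kg.
Tool frame: the origin (TCP) lies at the very end of the fingers, on their centre line; the grasp point (between the pads) lies behind it (ctrl.grip_point_offset is the x of the grasp point in the tool frame, in m); x points along the fingers, y is the direction in which the jaws open and shut, and the axes are right-handed (so a half turn about x gives the same grasp; the last joint's range is limited). The gripper opens to 92 mm and grips with 3 to 60 N. Pads are 20 mm wide; open, the fingers measure 128 mm over their backs; the gripper's body (75 mm by 189 mm) begins 69 mm behind the grasp point.
Start: joints at [0.91, 0.158, 1.597, -0, 1.386, -0.21], TCP at [0.251, 0.518, 0.215] pointing down, gripper open.
Joint ranges: [-2.91, 2.91], [-0.94, 2.29], [0.18, 2.7], [-1.29, 4.43], [0.17, 2.64], [-3, 3]. Speed limits (rad/s): [2.57, 2.57, 3.14, 3.14, 3.14, 3.14].

### API

Orientations are given as a unit quaternion [x, y, z, w].
In Python, from workcell import ctrl gives the robot as it stands.
- The arm moves only by the tool move_arm, never from a script. Its argument "commands" is a list of rows, each a list of 3 entries, a list of its own where there are three numbers: the opening, from 0 (shut) to 1 (fully open), then the shift along the world's x, y, z in m, then the turn, a rotation vector about the world's x, y, z in rad. A call has 1 to 8 rows; each row is the pose to reach, as a shift and turn from the pose commanded when the call began; what a row does not reach only later rows make up. A row lasts 1/12 s, in which the tool goes at most 41.7 mm and 7.16 degrees, less where a joint would pass 70% of its speed; a pose out of reach is approached as far as the arm can. A call with a gripper value outside its range is refused whole. The fingers move at their own pace and stop on an object; "newtons" is the grip in N (left out, the last holds). Time passes only in rows, so rows that repeat a pose let the fingers close. It gives the time, the measured TCP pose, the force and the opening at its end, in the units of the state.
- ctrl.state(): the state, without advancing time (a new reading comes with each control period).
- ctrl.get_image(name): name is "scene" or "top" or "wrist"; returns (picture, depth): 480x640x3 uint8, red, green, blue; 480x640 float32, m along the optical axis (not along the pixel's ray), 0 where there is no reading.
- ctrl.calibration(name): a dict with "mtx" (3x3 intrinsics, pixels), "R" (3x3) and "t" (3): a world point X has camera coordinates R X + t; the wrist camera has in their place "tool_from_camera" (4x4, takes a point from camera to tool coordinates, whose origin is the TCP and whose axes are the tool frame's). Camera axes: x right, y down, z forward; pixel columns grow to the right and rows downward; lengths in m; the calibration is good to about 2 mm. A picture is of the moment at which its call begins: read the wrist's pose just before it. calibration takes no time and is no camera call.
- ctrl.hand_in(): hands the job in, once; it reports no verdict.
The state is a dict: "time": time; "qpos": joint angles; "dq": joint speeds; "effort": joint torques, N m; "tcp_pos": TCP position; "tool_rot": TCP orientation; "force": force on the tool from outside, world axes, zero at the start; "ft_torque": the same for the moment, N m; "grip_width": finger opening in m.
Only numpy, scipy, OpenCV 4.12 (cv2) and the standard library are available. Lean on these libraries where they do the work, as an engineer would, in place of code of your own. Each camera call takes 0.05 s, during which the arm holds its last target.

## Working session

There is one attempt and no reset: what is moved stays moved. The work goes in short steps, Python scripts to look and compute and a tool call to move; the robot and the scene stay as the last step left them, time stands still between calls to the robot, and variables do not carry over. Pictures are saved under pics/ and viewed, and the job is handed in when it is done.

Besides the shell and the picture viewer there is one more tool, called after "Call:" as name(argument=value, ...), one argument or row to a line, values as JSON. move_arm: Moves the arm, as the interface text tells. Its arguments: {"type":"object","properties":{"commands":{"type":"array","items":{"type":"array"}},"newtons":{"type":"number"}},"required":["commands"]}

```bash
mkdir -p pics; cat > h.py <<'E'
import numpy as np, cv2
from workcell import ctrl
def save(n,im): cv2.imwrite(f'pics/{n}.png',im[:,:,::-1])
def grab(n,tag):
    im,d=ctrl.get_image(n); save(tag,im); np.savez(f'pics/{tag}.npz',im=im,d=d); return im,d
def load(tag):
    z=np.load(f'pics/{tag}.npz'); return z['im'],z['d']
def cloud(d,c):
    K,R,t=[np.array(c[k],float) for k in('mtx','R','t')]
    v,u=np.mgrid[:d.shape[0],:d.shape[1]]
    P=np.stack([(u-K[0,2])/K[0,0]*d,(v-K[1,2])/K[1,1]*d,d],-1)
    return (P-t.ravel())@R   # R^T (P-t)
E
python3 - <<'E'
from h import *
grab('scene','s0');grab('top','t0')
s=ctrl.state();print({k:np.round(v,4) for k,v in s.items()}, ctrl.grip_point_offset)
for n in('scene','top'):
    c=ctrl.calibration(n);print(n,c)
E
```

```text
{'time': np.float64(0.1), 'qpos': array([ 0.9099,  0.159 ,  1.5981,  0.    ,  1.3862, -0.2101]), 'dq': array([-0.0006, -0.0016, -0.0026, -0.0006, -0.0016,  0.0006]), 'effort': array([-5.00000e-04, -3.86507e+01, -3.22959e+01,  7.03000e-02,
        3.40000e-02, -1.00000e-04]), 'tcp_pos': array([0.2502, 0.5171, 0.2137]), 'tool_rot': array([ 0.1575,  0.6895, -0.1586,  0.689 ]), 'force': array([-0.6924, -0.9006, -0.0839]), 'ft_torque': array([-0.0352, -0.0016, -0.0569]), 'grip_width': np.float64(0.092)} -0.0187
scene {'mtx': array([[610.34848574,   0.        , 317.15384646],
       [  0.        , 610.34848574, 245.77803801],
       [  0.        ,   0.        ,   1.        ]]), 'R': array([[-0.87265215,  0.4882934 , -0.00691191],
       [ 0.26141344,  0.45513556, -0.85118425],
       [-0.4124818 , -0.74459464, -0.52482149]]), 't': array([ 0.51163849, -0.02675805,  1.39544252])}
top {'mtx': array([[500.32784197,   0.        , 318.30885457],
       [  0.        , 500.32784197, 244.81461574],
       [  0.        ,   0.        ,   1.        ]]), 'R': array([[-0.02756869, -0.99961816, -0.00186896],
       [-0.984923  ,  0.02748274, -0.17079634],
       [ 0.17078248, -0.00286785, -0.98530458]]), 't': array([0.00626396, 0.59637296, 1.15463399])}
```

View pics/s0.png

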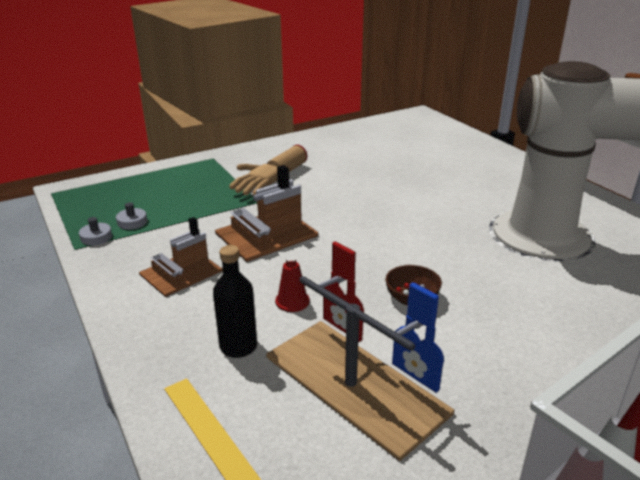

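View pics/t0.png

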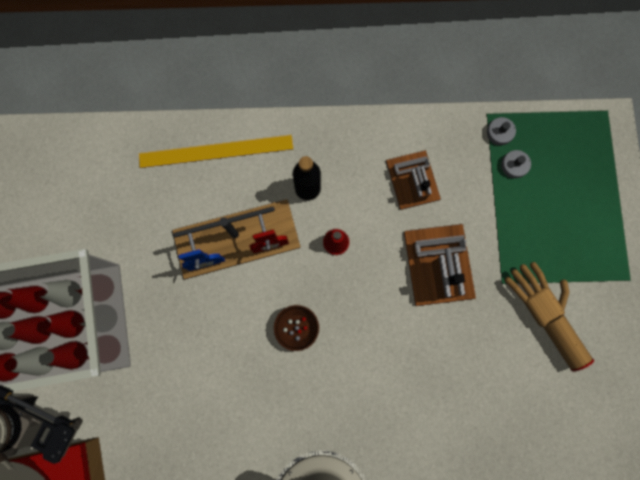

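```bash
python3 - <<'E'
from h import *
im,d=load('t0');P=cloud(d,ctrl.calibration('top'))
hsv=cv2.cvtColor(im,cv2.COLOR_RGB2HSV)
H,S,V=[hsv[...,i] for i in range(3)]
Z=P[...,2]
print('table z',np.median(Z[330:450,180:260]), (d==0).mean())
roi=np.zeros(d.shape,bool)
red=((H<8)|(H>172))&(S>150)&(V>60)
blue=(H>105)&(H<130)&(S>150)
def rep(n,m):
    m=m&(d>0)
    if m.sum()==0: print(n,'none');return
    p=P[m];print(n,m.sum(),np.round(p.mean(0),4),np.round(np.percentile(p,[3,97],axis=0),4).tolist())
def box(u0,v0,u1,v1):
    m=np.zeros(d.shape,bool);m[v0:v1,u0:u1]=1;return m
b=box(245,220,295,260);rep('red',b&red);rep('red top',b&red&(Z>.14))
b=box(170,240,230,280);rep('blue',b&blue);rep('bluetop',b&blue&(Z>.14))
rep('cone',box(320,225,352,260)&(Z>.02));rep('flask',box(285,150,325,203)&(Z>.03));rep('bowl',box(270,300,325,355)&(Z>.01))
rep('crossbar',box(165,200,280,250)&(Z>.15)&(S<90))
np.set_printoptions(linewidth=200)
g=box(400,220,480,310)
for lo,hi in((.008,.016),(.03,.06),(.1,.115),(.14,.17)):rep(f'holder {lo}',g&(Z>lo)&(Z<hi))
for n,u0,v0,u1,v1 in(('hold',390,210,490,310),('stand',160,190,310,290)):
    cv2.imwrite(f'pics/{n}0.png',cv2.resize(im[v0:v1,u0:u1,::-1],None,fx=6 if n=='hold' else 5,fy=6 if n=='hold' else 5,interpolation=cv2.INTER_CUBIC))
im,d=load('s0')
cv2.imwrite('pics/hold_s.png',cv2.resize(im[160:300,130:330,::-1],None,fx=4,fy=4,interpolation=cv2.INTER_CUBIC))
E
```

```text
table z 0.0001738318343540349 0.004065755208333333
red 162 [0.5979 0.096  0.1761] [[0.5894, 0.0657, 0.1103], [0.6069, 0.125, 0.2088]]
red top 113 [0.5961 0.1035 0.202 ] [[0.5889, 0.0827, 0.1602], [0.603, 0.1251, 0.2091]]
blue 395 [0.5568 0.2553 0.1446] [[0.5458, 0.2191, 0.0647], [0.5676, 0.2951, 0.2088]]
bluetop 192 [0.5563 0.2579 0.187 ] [[0.5499, 0.2372, 0.1453], [0.5633, 0.2796, 0.2095]]
cone 345 [ 0.6035 -0.0525  0.0603] [[0.5872, -0.0779, 0.0221], [0.6257, -0.0296, 0.0897]]
flask 945 [0.74   0.0124 0.1324] [[0.7208, -0.0161, 0.0395], [0.768, 0.0416, 0.2017]]
bowl 1193 [0.4019 0.0489 0.0253] [[0.3536, -0.0012, 0.0108], [0.4501, 0.0956, 0.0429]]
crossbar 603 [0.6269 0.1932 0.1614] [[0.5786, 0.0971, 0.1539], [0.6597, 0.2991, 0.1663]]
holder 0.008 2422 [ 0.5466 -0.2987  0.0122] [[0.4553, -0.3819, 0.0087], [0.6388, -0.234, 0.0155]]
holder 0.03 754 [ 0.574  -0.3024  0.0471] [[0.4755, -0.362, 0.0325], [0.6063, -0.2459, 0.057]]
holder 0.1 506 [ 0.5204 -0.3088  0.1087] [[0.4669, -0.3321, 0.1014], [0.5663, -0.29, 0.1135]]
holder 0.14 119 [ 0.4971 -0.3116  0.1555] [[0.4878, -0.3236, 0.1442], [0.5071, -0.3012, 0.1605]]
```

View pics/hold0.png

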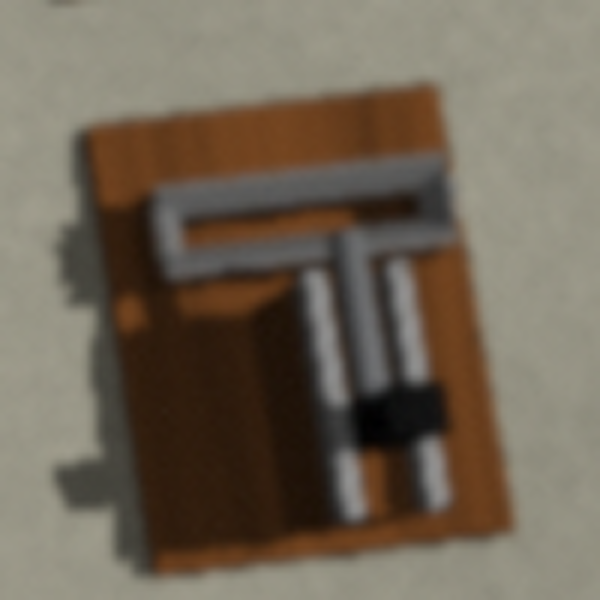

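View pics/stand0.png

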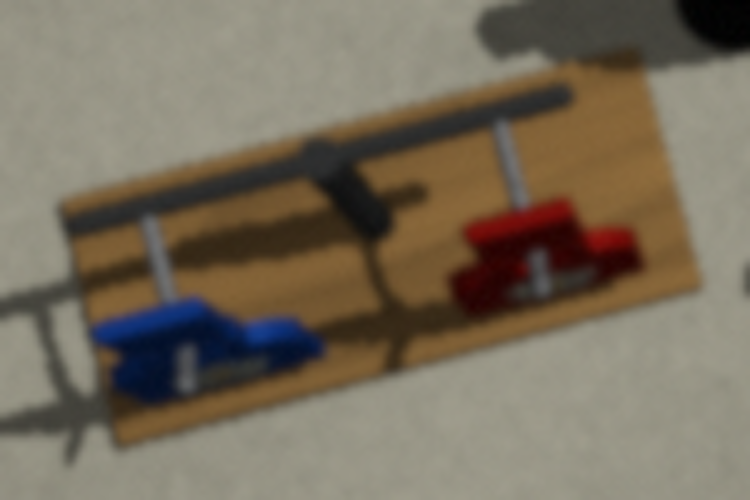

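View pics/hold_s.png

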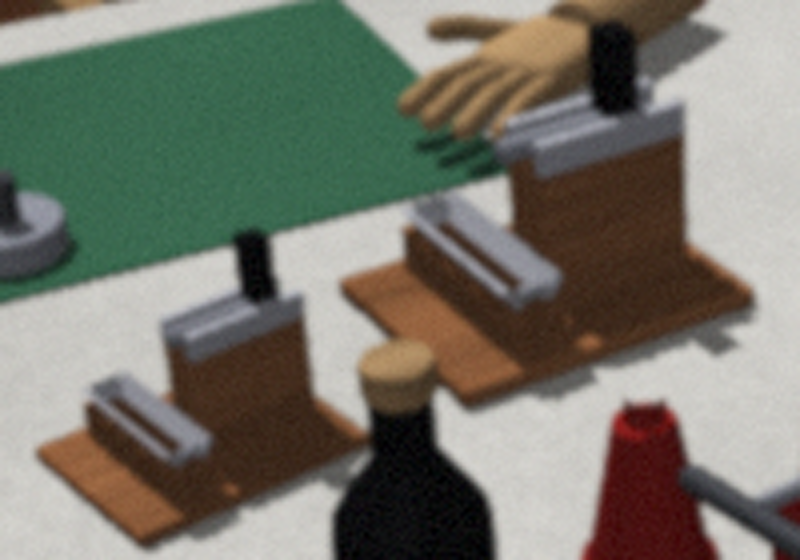

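```bash
cat > fit.py <<'E'
from h import *
def onplane(uv,c,z):
    K,R,t=[np.array(c[k],float) for k in('mtx','R','t')]
    uv=np.asarray(uv,float).reshape(-1,2)
    r=np.c_[uv,np.ones(len(uv))]@np.linalg.inv(K).T@R
    o=-R.T@t.ravel()
    return o+r*((z-o[2])/r[:,2])[:,None]
def rect(xy):
    (c,(w,h),a)=cv2.minAreaRect((np.asarray(xy,np.float32)*1000).reshape(-1,1,2))
    return np.round(c,1),np.round((w,h),1),round(a,2)
def line(xy):
    v=cv2.fitLine(np.asarray(xy,np.float32)*1000,cv2.DIST_HUBER,0,.01,.01).ravel();a=np.degrees(np.arctan2(v[1],v[0]));return round(float(a),2),np.round(v[2:],1)
E
python3 - <<'E'
from fit import *
c=ctrl.calibration('top')
im,d=load('t0');P=cloud(d,c);Z=P[...,2]
hsv=cv2.cvtColor(im,cv2.COLOR_RGB2HSV);H,S,V=[hsv[...,i] for i in range(3)]
def box(u0,v0,u1,v1):
    m=np.zeros(d.shape,bool);m[v0:v1,u0:u1]=1;return m
def proj(m,z):
    v,u=np.nonzero(m);return onplane(np.c_[u,v],c,z)[:,:2]
for n,b,col in(('red',box(245,220,295,260),((H<8)|(H>172))&(S>150)),('blue',box(170,240,230,280),(H>105)&(H<130)&(S>150))):
    m=b&col&(Z>.200); p=proj(m,.207);print(n,m.sum(),p.mean(0),rect(p),line(p),'cloud',P[m].mean(0))
m=box(165,200,285,245)&(Z>.15)&(S<90)&(V<110);p=P[m][:,:2];print('bar',rect(p),line(p))
g=box(395,215,485,310)
m=g&(Z>.006)&(Z<.016);p=proj(g&(Z>.006),.012)
print('base',rect(P[m][:,:2]))
m=g&(Z>.1)&(Z<.116);print('guide',rect(P[m][:,:2]),line(P[m][:,:2]))
m=g&(Z>.048)&(Z<.060)&(S<100);print('lips',m.sum(),rect(P[m][:,:2]),line(P[m][:,:2]),P[m].mean(0))
m=g&(Z>.13);print('grip',m.sum(),P[m].mean(0),rect(P[m&(Z>.15)][:,:2]))
E
```

```text
red 96 [0.59593757 0.10489392] (array([596.1, 105.1]), array([ 9.9, 45.2]), 12.74) (-77.26, array([595.8, 105.1], dtype=float32)) cloud [0.59617721 0.1050232  0.2057846 ]
blue 83 [0.55681297 0.25962198] (array([556.1, 260. ]), array([26.1, 42. ]), 42.73) (-77.08, array([557.1, 259.6], dtype=float32)) cloud [0.55528231 0.25661607 0.21831608]
bar (array([570. , 103.2]), array([385. , 171.3]), 55.47) (-76.3, array([633.6, 198.1], dtype=float32))
base (array([ 555.1, -314.1]), array([222.7, 230.3]), 87.86)
guide (array([ 517.6, -311.6]), array([109.6,  41.8]), 5.27) (-3.98, array([ 522. , -305.7], dtype=float32))
lips 346 (array([ 587.5, -305. ]), array([ 37.2, 122.6]), 5.44) (-85.8, array([ 594.9, -305.2], dtype=float32)) [ 0.58886133 -0.30571222  0.05193586]
grip 166 [ 0.47701149 -0.25387751  0.35584695] (array([ 451.4, -164.8]), array([ 22.1, 338. ]), 17.4)
```

```bash
python3 - <<'E'
from fit import *
from scipy.spatial.transform import Rotation as Ro
s=ctrl.state();R=Ro.from_quat(s['tool_rot']).as_matrix();print(R.round(3));y=R[:,1];print(np.degrees(np.arctan2(y[1],y[0])))
print(ctrl.calibration('wrist'))
E
```

```text
[[-0.001  0.436  0.9  ]
 [-0.001  0.9   -0.436]
 [-1.    -0.002 -0.   ]]
64.17078150562043
{'mtx': array([[374.58979728,   0.        , 320.50305534],
       [  0.        , 374.58979728, 247.75983995],
       [  0.        ,   0.        ,   1.        ]]), 'tool_from_camera': array([[-4.42372337e-04, -2.60306858e-01,  9.65525838e-01,
        -1.70493925e-01],
       [ 9.99998815e-01,  1.30885849e-03,  8.11036455e-04,
         4.74807549e-04],
       [-1.47485504e-03,  9.65525052e-01,  2.60305970e-01,
        -7.29363334e-02],
       [ 0.00000000e+00,  0.00000000e+00,  0.00000000e+00,
         1.00000000e+00]])}
```

Call:
move_arm(
  commands=[
    [1,[0.04,-0.04,0.06],[0,0,-0.12]],
    [1,[0.07,-0.07,0.085],[0,0,-0.24]],
    [1,[0.1,-0.1,0.085],[0,0,-0.36]],
    [1,[0.13,-0.13,0.085],[0,0,-0.48]],
    [1,[0.155,-0.16,0.085],[0,0,-0.6]],
    [1,[0.18,-0.19,0.085],[0,0,-0.72]],
    [1,[0.205,-0.22,0.085],[0,0,-0.84]],
    [1,[0.23,-0.25,0.085],[0,0,-0.88]],
  ],
)

```text
time: 0.77
tcp_pos: [0.4609, 0.2901, 0.2992]
tool_rot: [0.438, 0.555, -0.438, 0.555]
force: [0.6, 1.3, 0.8]
grip_width: 0.0916
```

Call:
move_arm(
  commands=[
    [0.8,[0.025,-0.03,0],[0,0,0]],
    [0.8,[0.045,-0.063,-0.01],[0,0,0]],
    [0.8,[0.065,-0.097,-0.02],[0,0,0]],
    [0.8,[0.09,-0.13,-0.02],[0,0,0]],
    [0.8,[0.114,-0.163,-0.02],[0,0,0]],
    [0.8,[0.114,-0.163,-0.02],[0,0,0]],
    [0.8,[0.114,-0.163,-0.02],[0,0,0]],
  ],
)

```text
time: 1.35
tcp_pos: [0.5744, 0.1272, 0.2783]
tool_rot: [0.437, 0.556, -0.438, 0.555]
force: [-0.3, 0.2, 0.2]
grip_width: 0.0734
```

```bash
cat >> fit.py <<'E'
from scipy.spatial.transform import Rotation as Ro
import pickle
def wrist(tag):
    s=ctrl.state();c=ctrl.calibration('wrist');im,d=grab('wrist',tag)
    Rt=Ro.from_quat(s['tool_rot']).as_matrix();T=np.array(c['tool_from_camera'])
    Rwc=Rt@T[:3,:3];o=Rt@T[:3,3]+s['tcp_pos']
    cal=dict(mtx=c['mtx'],R=Rwc.T,t=-Rwc.T@o);pickle.dump((cal,s),open(f'pics/{tag}.pkl','wb'));
    y=Rt[:,1];print('tcp',np.round(s['tcp_pos'],4),'yaw',round(np.degrees(np.arctan2(y[1],y[0])),2),'F',np.round(s['force'],2),'w',round(float(s['grip_width']),4),'t',s['time'],'q',np.round(s['qpos'],2))
    return im,d,cal
def wload(tag): return (*load(tag),pickle.load(open(f'pics/{tag}.pkl','rb'))[0])
E
python3 -c "
from fit import *
wrist('w1')"
```

```text
tcp [0.5744 0.1272 0.2783] yaw 13.55 F [-0.26  0.16  0.17] w 0.0734 t 1.35 q [ 0.01  0.16  1.47  0.    1.51 -0.22]
```

View pics/w1.png

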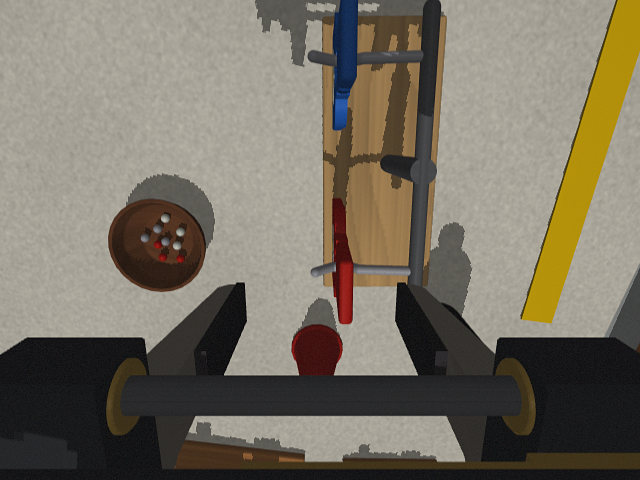

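```bash
python3 - <<'E'
from fit import *
im,d,c=wload('w1');P=cloud(d,c);Z=P[...,2]
hsv=cv2.cvtColor(im,cv2.COLOR_RGB2HSV);H,S,V=[hsv[...,i] for i in range(3)]
red=((H<8)|(H>172))&(S>150)
box=np.zeros(d.shape,bool);box[180:330,325:360]=1
print('zmax',np.percentile(Z[box&red&(d>0)],[50,90,99]))
m=box&red&(Z>.200);v,u=np.nonzero(m);p=onplane(np.c_[u,v],c,.207)[:,:2];print(m.sum(),rect(p),line(p),rect(P[m][:,:2]),P[m].mean(0))
b=box*0>0;b[0:130,330:360]=1
m=b&(H>105)&(H<130)&(S>120)&(Z>.2);print('blue',P[m].mean(0),line(P[m][:,:2]))
s=cv2.resize(im[180:340,300:380,::-1],None,fx=5,fy=5 ,interpolation=cv2.INTER_CUBIC)[:600];cv2.imwrite('pics/w1z.png',cv2.resize(im[200:335,290:410,::-1],None,fx=4.4,fy=4.4,interpolation=cv2.INTER_CUBIC))
E
```

```text
zmax [0.19625668 0.20743026 0.20822075]
911 (array([593.5, 121.7]), array([ 9.7, 73.9]), 14.33) (-75.51, array([596.6, 109.7], dtype=float32)) (array([584.7, 143.3]), array([ 13.3, 122. ]), 19.66) [0.59649289 0.11001901 0.20803735]
blue [0.55915246 0.25997697 0.20857041] (-76.86, array([559.2, 260.2], dtype=float32))
```

View pics/w1z.png

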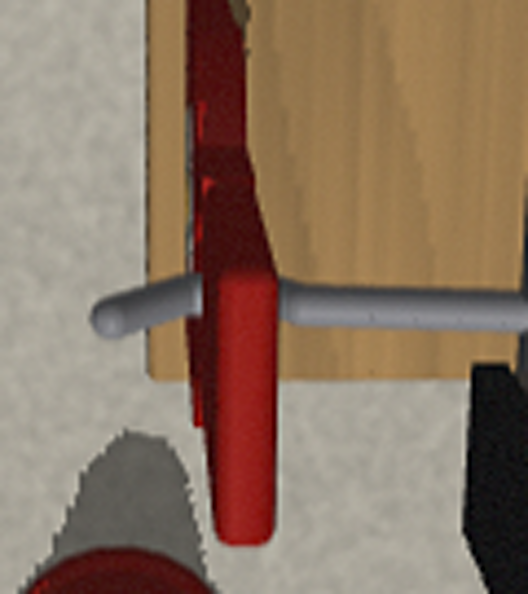

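```bash
python3 - <<'E'
from fit import *
im,d,c=wload('w1');P=cloud(d,c);Z=P[...,2]
red=(im[...,0]>120)&(im[...,1]<70)
red[:255]=0;red[330:]=0;red[:,:325]=0;red[:,365:]=0
n,l,st,ce=cv2.connectedComponentsWithStats(red.astype('uint8'));k=1+np.argmax(st[1:,4]);m=l==k;print(st[k])
v,u=np.nonzero(m);p=onplane(np.c_[u,v],c,.2075)[:,:2];print(rect(p),line(p),p.mean(0))
E
```

```text
[340 264  12  60 679]
(array([597.5, 107.4]), array([ 7.7, 43.7]), 14.41) (-75.65, array([597. , 107.8], dtype=float32)) [0.5971093  0.10793762]
```

Call:
move_arm(
  commands=[
    [0.6,[0.0228,-0.0205,0],[0,0,0.013]],
    [0.6,[0.0228,-0.0205,-0.03],[0,0,0.013]],
    [0.6,[0.0228,-0.0205,-0.06],[0,0,0.013]],
    [0.6,[0.0228,-0.0205,-0.09],[0,0,0.013]],
    [0.6,[0.0228,-0.0205,-0.105],[0,0,0.013]],
    [0.6,[0.0228,-0.0205,-0.105],[0,0,0.013]],
    [0.6,[0.0228,-0.0205,-0.105],[0,0,0.013]],
  ],
)

```text
time: 1.98
tcp_pos: [0.5957, 0.1099, 0.1739]
tool_rot: [0.432, 0.56, -0.433, 0.559]
force: [0.6, -0.3, 0.6]
grip_width: 0.055
```

```bash
python3 -c "
from fit import *
wrist('w2')"
```

```text
tcp [0.5957 0.1099 0.1739] yaw 14.61 F [ 0.62 -0.29  0.65] w 0.055 t 1.9833 q [-0.02  0.27  1.55  0.    1.32 -0.27]
```

View pics/w2.png

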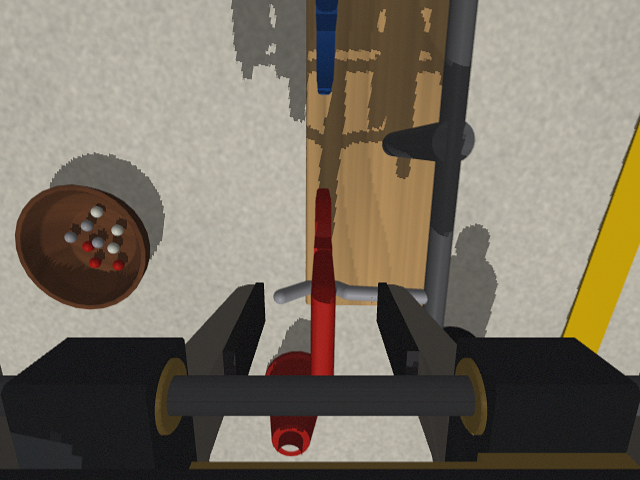

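Call:
move_arm(
  commands=[
    [0.6,[0.001,-0.003,0],[0,0,-0.003]],
    [0,[0.001,-0.003,0],[0,0,-0.003]],
    [0,[0.001,-0.003,0],[0,0,-0.003]],
    [0,[0.001,-0.003,0],[0,0,-0.003]],
    [0,[0.001,-0.003,0],[0,0,-0.003]],
    [0,[0.001,-0.003,0],[0,0,-0.003]],
    [0,[0.001,-0.003,0],[0,0,-0.003]],
  ],
  newtons=30,
)

```text
time: 2.62
tcp_pos: [0.5978, 0.1054, 0.1743]
tool_rot: [0.434, 0.558, -0.434, 0.558]
force: [0.1, 0.2, 0.1]
grip_width: 0.0173
```

Call:
move_arm(
  commands=[
    [0,[0,0,0],[0,0,0]],
    [0,[0,0,0],[0,0,0]],
    [0,[0,0,0],[0,0,0]],
    [0,[0,0,0],[0,0,0]],
  ],
)

```text
time: 2.95
tcp_pos: [0.5978, 0.1054, 0.1742]
tool_rot: [0.434, 0.558, -0.434, 0.558]
force: [-0.7, 0.4, 0.7]
grip_width: 0.0098
```

Call:
move_arm(
  commands=[
    [0,[0,0,0.008],[0,0,0]],
    [0,[0,0,0.016],[0,0,0]],
    [0,[0,0,0.024],[0,0,0]],
    [0,[0,0,0.024],[0,0,0]],
    [0,[0,0,0.024],[0,0,0]],
  ],
)

```text
time: 3.37
tcp_pos: [0.5984, 0.1054, 0.1994]
tool_rot: [0.434, 0.558, -0.433, 0.559]
force: [-0.2, -0.2, -2.4]
grip_width: 0.01
```

```bash
python3 -c "
from fit import *
wrist('w3');im,d=grab('scene','s3')
cv2.imwrite('pics/s3z.png',cv2.resize(im[200:400,260:480,::-1],None,fx=3,fy=3,interpolation=cv2.INTER_CUBIC))"
```

```text
tcp [0.5984 0.1054 0.1994] yaw 14.32 F [-0.18 -0.24 -2.39] w 0.01 t 3.3667 q [-0.02  0.25  1.52  0.    1.37 -0.27]
```

View pics/s3z.png

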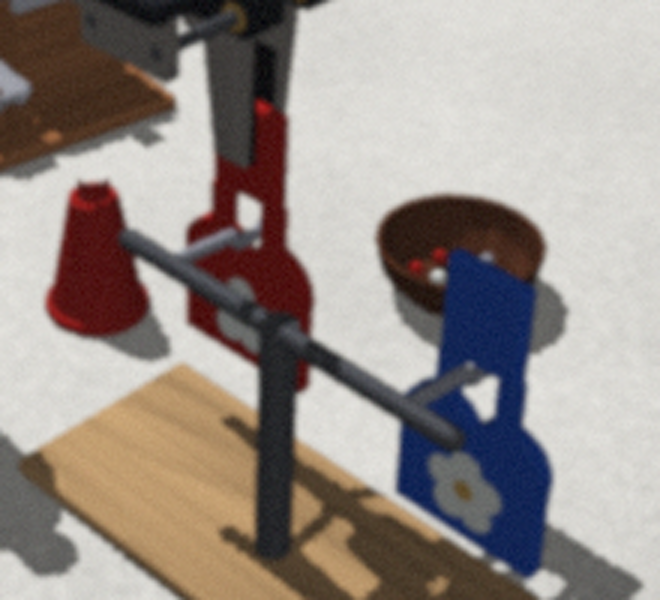

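View pics/w3.png

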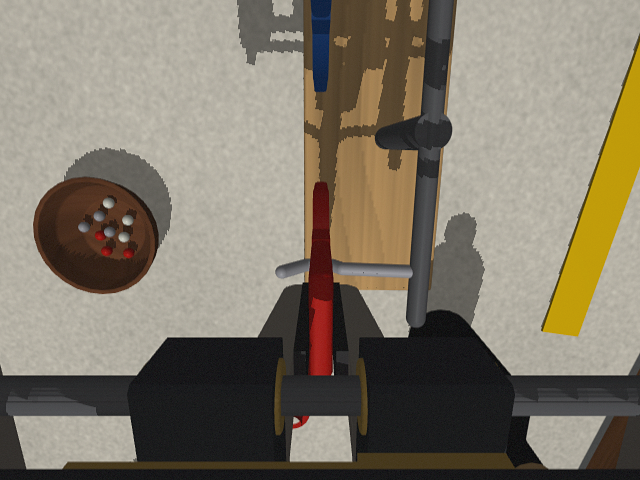

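Call:
move_arm(
  commands=[
    [0,[-0.015,-0.0038,0],[0,0,0]],
    [0,[-0.03,-0.0075,0],[0,0,0]],
    [0,[-0.045,-0.0113,0],[0,0,0]],
    [0,[-0.058,-0.0147,0],[0,0,0]],
    [0,[-0.058,-0.0147,0.02],[0,0,0]],
    [0,[-0.058,-0.0147,0.055],[0,0,0]],
    [0,[-0.058,-0.0147,0.085],[0,0,0]],
    [0,[-0.058,-0.0147,0.085],[0,0,0]],
  ],
)

```text
time: 4.13
tcp_pos: [0.5427, 0.0906, 0.2903]
tool_rot: [0.436, 0.555, -0.431, 0.562]
force: [2.1, 0.4, -0.6]
grip_width: 0.0099
```

```bash
python3 -c "
from fit import *
wrist('w4');im,d=grab('scene','s4')"
```

```text
tcp [0.5427 0.0906 0.2903] yaw 14.33 F [ 2.05  0.37 -0.56] w 0.0099 t 4.1333 q [-0.05  0.04  1.57  0.    1.51 -0.3 ]
```

View pics/s4.png

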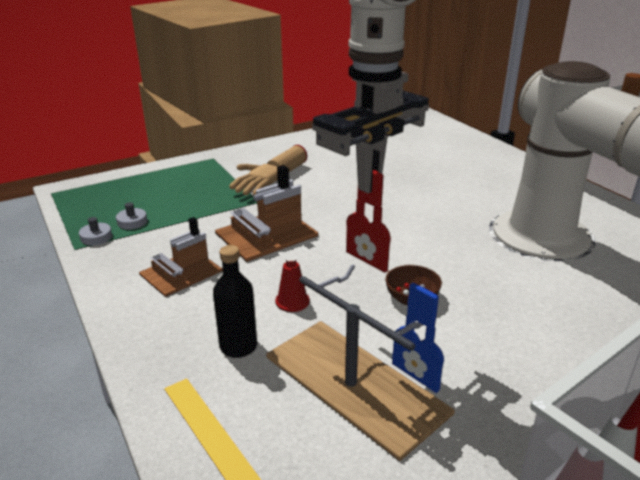

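View pics/w4.png

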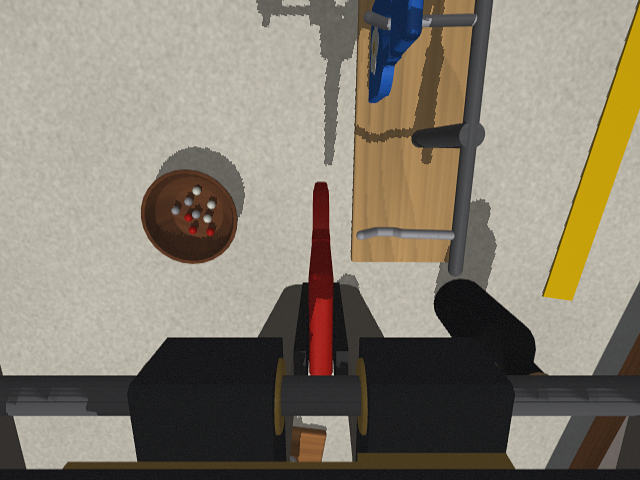

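Call:
move_arm(
  commands=[
    [0,[0,-0.015,0.015],[0,0,0]],
    [0,[0,-0.04,0.025],[0,0,-0.03]],
    [0,[0.005,-0.075,0.025],[0,0,-0.06]],
    [0,[0.01,-0.11,0.025],[0,0,-0.09]],
    [0,[0.015,-0.145,0.025],[0,0,-0.12]],
    [0,[0.02,-0.18,0.025],[0,0,-0.15]],
    [0,[0.025,-0.215,0.025],[0,0,-0.156]],
    [0,[0.03,-0.25,0.025],[0,0,-0.156]],
  ],
)

```text
time: 4.9
tcp_pos: [0.5687, -0.1605, 0.3051]
tool_rot: [0.476, 0.525, -0.476, 0.521]
force: [0.4, 0.5, -1.5]
grip_width: 0.0103
```

Call:
move_arm(
  commands=[
    [0,[0,-0.035,0],[0,0,0]],
    [0,[0,-0.07,0],[0,0,0]],
    [0,[0,-0.105,0],[0,0,0]],
    [0,[0,-0.14,0],[0,0,0]],
    [0,[0,-0.175,0],[0,0,0]],
    [0,[0,-0.21,0],[0,0,0]],
    [0,[0,-0.225,0],[0,0,0]],
    [0,[0,-0.225,0],[0,0,0]],
  ],
)

```text
time: 5.57
tcp_pos: [0.5678, -0.3875, 0.3036]
tool_rot: [0.477, 0.524, -0.477, 0.52]
force: [-0.8, 0.5, -3.6]
grip_width: 0.0099
```

Call:
move_arm(
  commands=[
    [0,[0,0,0],[0,0,0]],
    [0,[0,0,0],[0,0,0]],
  ],
)

```text
time: 5.73
tcp_pos: [0.5696, -0.3829, 0.3063]
tool_rot: [0.476, 0.524, -0.476, 0.522]
force: [0.3, -0.1, -2.7]
grip_width: 0.0095
```

```bash
python3 -c "
from fit import *
wrist('w5')"
```

```text
tcp [ 0.5696 -0.3829  0.3063] yaw 5.42 F [ 0.26 -0.09 -2.71] w 0.0095 t 5.7333 q [-0.77  0.42  1.11  0.    1.62 -0.86]
```

View pics/w5.png

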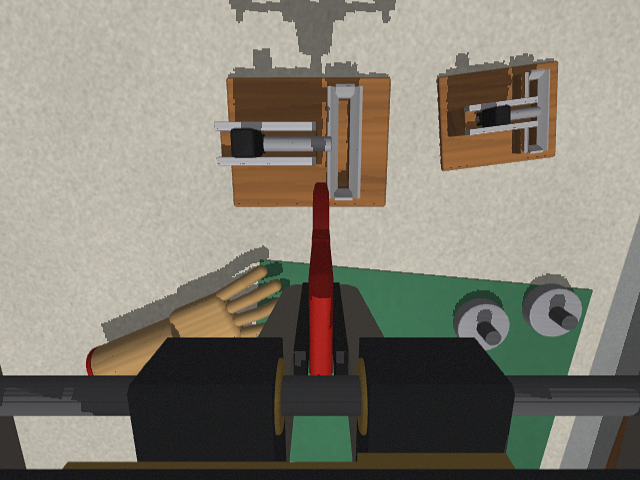

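```bash
python3 - <<'E'
from fit import *
im,d,c=wload('w5');P=cloud(d,c);Z=P[...,2]
hsv=cv2.cvtColor(im,cv2.COLOR_RGB2HSV);S=hsv[...,1]
def box(u0,v0,u1,v1):
    m=np.zeros(d.shape,bool);m[v0:v1,u0:u1]=1;return m
print('table',np.median(Z[20:60,100:200]))
b=box(322,70,370,182)
m=b&(Z>.044)&(Z<.062)&(S<110);print('lips',m.sum(),rect(P[m][:,:2]),P[m].mean(0),np.percentile(Z[m],[5,50,95]))
# upper lip outline projected on z=.054
v,u=np.nonzero(box(325,80,365,204)&(S<60)&(Z>.04)&(Z<.065));print('lipsproj',rect(onplane(np.c_[u,v],c,.054)[:,:2]))
m=box(205,115,318,170)&(Z>.10)&(Z<.118)&(S<60);print('guide',rect(P[m][:,:2]),np.median(Z[m]))
v,u=np.nonzero(m);print(rect(onplane(np.c_[u,v],c,.110)[:,:2]))
m=box(222,120,270,165)&(Z>.148)&(Z<.165);print('grip',rect(P[m][:,:2]),P[m].mean(0))
m=box(225,70,395,210)&(Z>.006)&(Z<.018)&(S>90);cs=max(cv2.findContours(m.astype('uint8'),0,2)[0],key=cv2.contourArea)
print('base',rect(onplane(cs,c,.012)[:,:2]))
cv2.imwrite('pics/w5z.png',cv2.resize(im[65:215,210:400,::-1],None,fx=4,fy=4,interpolation=cv2.INTER_CUBIC))
# row-profile across lips
np.set_printoptions(linewidth=200)
for r in(100,120,165):print(r,[(u,round(float(P[r,u,0]),4),round(float(Z[r,u]),3)) for u in range(324,368)])
E
```

```text
table 0.00020685187739844643
lips 1958 (array([ 587. , -293.4]), array([ 37.3, 101.5]), 5.73) [ 0.58712731 -0.2880334   0.0503022 ] [0.0447868  0.05106829 0.05431552]
lipsproj (array([ 587.8, -303.2]), array([ 37. , 120.5]), 5.76)
guide (array([ 511.4, -310.3]), array([96. , 39.3]), 5.52) 0.10972631378268141
(array([ 511.4, -310.4]), array([96. , 39.1]), 5.51)
grip (array([ 498.2, -312.1]), array([20.3, 23.4]), 5.01) [ 0.49906084 -0.31193934  0.15661911]
base (array([ 548.1, -306.5]), array([188.7, 147.3]), 5.52)
100 [(324, 0.5616, 0.013), (325, 0.5628, 0.013), (326, 0.5639, 0.012), (327, 0.5649, 0.051), (328, 0.566, 0.052), (329, 0.567, 0.053), (330, 0.5681, 0.054), (331, 0.5692, 0.052), (332, 0.5703, 0.05), (333, 0.5713, 0.049), (334, 0.5724, 0.047), (335, 0.5735, 0.046), (336, 0.5747, 0.044), (337, 0.5758, 0.043), (338, 0.5769, 0.042), (339, 0.5789, 0.015), (340, 0.58, 0.016), (341, 0.5812, 0.014), (342, 0.5823, 0.015), (343, 0.5835, 0.015), (344, 0.5846, 0.015), (345, 0.5857, 0.017), (346, 0.5869, 0.015), (347, 0.588, 0.016), (348, 0.5893, 0.014), (349, 0.5897, 0.027), (350, 0.58
[... 1616 characters left out ...]
, (336, 0.582, 0.045), (337, 0.5832, 0.043), (338, 0.5858, 0.012), (339, 0.587, 0.013), (340, 0.5882, 0.012), (341, 0.5894, 0.012), (342, 0.5906, 0.012), (343, 0.5918, 0.012), (344, 0.5931, 0.01), (345, 0.5942, 0.012), (346, 0.5953, 0.013), (347, 0.5966, 0.012), (348, 0.5966, 0.029), (349, 0.5968, 0.042), (350, 0.5979, 0.042), (351, 0.599, 0.042), (352, 0.5999, 0.045), (353, 0.6008, 0.047), (354, 0.6018, 0.049), (355, 0.6028, 0.05), (356, 0.6037, 0.052), (357, 0.6046, 0.054), (358, 0.6056, 0.055), (359, 0.6069, 0.053), (360, 0.6081, 0.052), (361, 0.6135, 0.013), (362, 0.6148, 0.012), (363, 0.6159, 0.013), (364, 0.6172, 0.012), (365, 0.6183, 0.013), (366, 0.6196, 0.012), (367, 0.6208, 0.012)]
```

View pics/w5z.png

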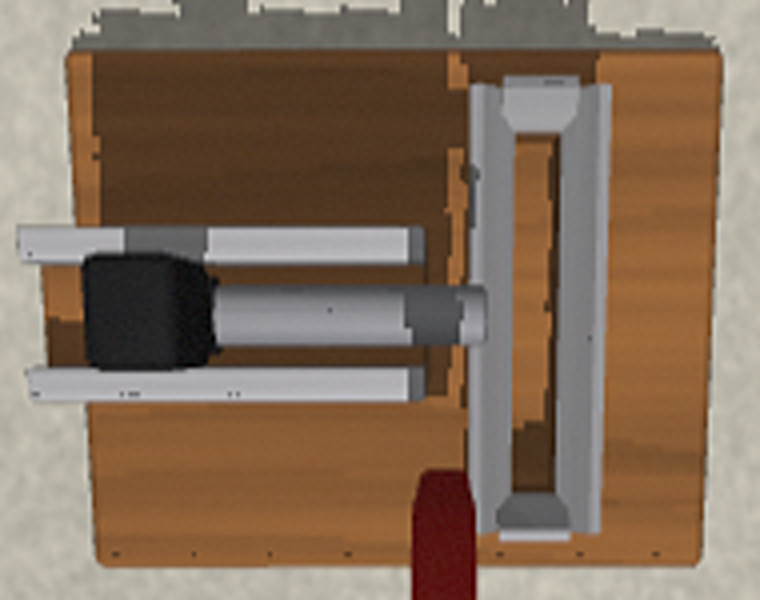

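```bash
python3 - <<'E'
from fit import *
im,d,c=wload('w5');P=cloud(d,c);s=pickle.load(open('pics/w5.pkl','rb'))[1]
R=Ro.from_quat(s['tool_rot']).as_matrix()
Q=(P-s['tcp_pos'])@R  # tool coords: x down, y jaw, z away from cam
red=(im[...,0]>60)&(im[...,1]<50)&(im[...,2]<50)
for r in list(range(183,240,6))+list(range(240,375,15)):
    u=np.nonzero(red[r,300:345])[0]+300
    if len(u): q=np.median(Q[r,u],axis=0);print(r,u.min(),u.max(),np.round(q*1000,1))
print(R.round(4))
E
```

```text
183 316 338 [120.7   1.3 -46.7]
189 314 327 [ 77.6   0.5 -46.7]
195 313 328 [ 64.5   0.5 -44.4]
201 313 328 [ 59.8   0.6 -41.3]
207 313 328 [ 56.6   0.5 -38.1]
213 313 328 [ 54.    0.6 -34.8]
219 313 328 [ 52.9   0.5 -31.3]
225 313 328 [ 51.6   0.5 -27.9]
231 313 328 [ 44.5   0.5 -25.8]
237 312 328 [ 29.4   0.3 -25.7]
240 312 329 [ 24.4   0.5 -25.3]
255 311 330 [ -6.3   0.5 -25.8]
270 309 332 [-27.4   0.5 -25.7]
285 309 332 [-32.6   0.5 -21.2]
300 309 332 [-32.6   0.5 -14.9]
315 309 332 [-32.9   0.5  -8.5]
330 309 332 [-32.8   0.5  -1.9]
345 310 331 [-32.8   0.5   4.9]
360 309 332 [-32.8   0.5  11.7]
[[-0.0021  0.9955  0.0945]
 [ 0.0028  0.0945 -0.9955]
 [-1.     -0.0019 -0.003 ]]
```

Call:
move_arm(
  commands=[
    [0,[0.005,0.02,0],[0,0,0.002]],
    [0,[0.012,0.045,0],[0,0,0.002]],
    [0,[0.016,0.065,0],[0,0,0.002]],
    [0,[0.0181,0.0782,0],[0,0,0.002]],
    [0,[0.0181,0.0782,-0.03],[0,0,0.002]],
    [0,[0.0181,0.0782,-0.06],[0,0,0.002]],
    [0,[0.0181,0.0782,-0.08],[0,0,0.002]],
    [0,[0.0181,0.0782,-0.08],[0,0,0.002]],
  ],
)

```text
time: 6.45
tcp_pos: [0.5854, -0.3032, 0.2221]
tool_rot: [0.475, 0.527, -0.475, 0.52]
force: [-0.4, -0.2, -3.8]
grip_width: 0.0098
```

Call:
move_arm(
  commands=[
    [0,[0,0,0],[0,0,0]],
    [0,[0,0,0],[0,0,0]],
    [0,[0,0,0],[0,0,0]],
  ],
)

```text
time: 6.7
tcp_pos: [0.589, -0.3068, 0.2311]
tool_rot: [0.475, 0.522, -0.475, 0.525]
force: [0.7, -0.1, -1.8]
grip_width: 0.0095
```

```bash
python3 - <<'E'
from fit import *
im,d,c=wrist('w6')
s=ctrl.state();print(np.array([.588,-.303])-s['tcp_pos'][:2])
im,d=grab('scene','s6');cv2.imwrite('pics/s6z.png',cv2.resize(im[120:290,190:340,::-1],None,fx=3.5,fy=3.5,interpolation=cv2.INTER_CUBIC))
E
```

```text
tcp [ 0.589  -0.3068  0.2311] yaw 5.51 F [ 0.72 -0.14 -1.77] w 0.0095 t 6.7 q [-0.66  0.37  1.31 -0.    1.46 -0.76]
[-0.00091447  0.00381831]
```

View pics/w6.png

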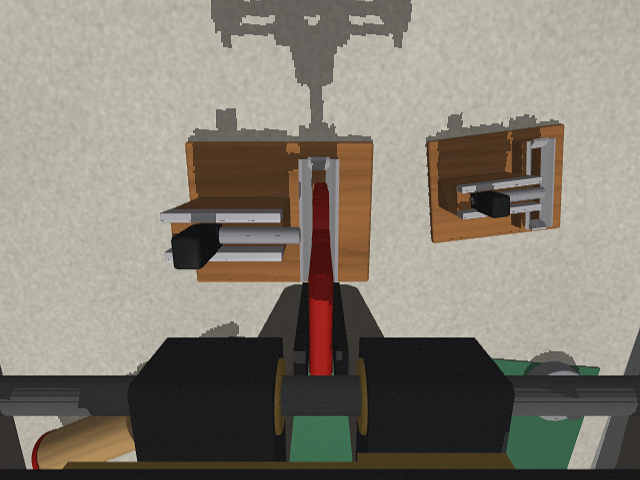

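View pics/s6z.png

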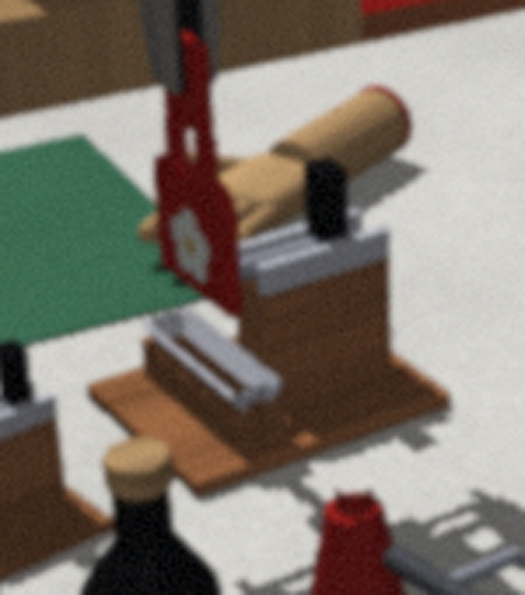

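Call:
move_arm(
  commands=[
    [0,[0,0,0],[0,0,0]],
    [0,[0,0,0],[0,0,0]],
    [0,[0,0,0],[0,0,0]],
  ],
)

```text
time: 7.05
tcp_pos: [0.588, -0.3063, 0.2286]
tool_rot: [0.475, 0.523, -0.475, 0.524]
force: [-0.6, -0.2, -2.9]
grip_width: 0.0099
```

```bash
python3 - <<'E'
from fit import *
im,d,c=wrist('w7')
P=cloud(d,c);s=pickle.load(open('pics/w7.pkl','rb'))[1]
R=Ro.from_quat(s['tool_rot']).as_matrix();Q=(P-s['tcp_pos'])@R
Z=P[...,2];S=cv2.cvtColor(im,cv2.COLOR_RGB2HSV)[...,1]
b=np.zeros(d.shape,bool);b[150:282,295:345]=1
m=b&(Z>.040)&(Z<.062)&(S<110);v,u=np.nonzero(m)
p=onplane(np.c_[u,v],c,.054);q=(p-s['tcp_pos'])@R;print('lip tool yz',rect(q[:,1:]),'world',rect(p[:,:2]))
red=(im[...,0]>60)&(im[...,1]<50)&(im[...,2]<50)
for r in (187,195,205,220,250,300,340):
    uu=np.nonzero(red[r,300:345])[0]+300
    print(r,np.round(np.median(Q[r,uu],axis=0)*1000,1))
for r in(170,178,240,265):
    lu=np.nonzero(m[r])[0]; print(r,np.round(Q[r,lu.min(),1]*1000,1),np.round(Q[r,lu.max(),1]*1000,1))
E
```

```text
tcp [ 0.588  -0.3063  0.2286] yaw 5.5 F [-0.65 -0.15 -2.87] w 0.0099 t 7.05 q [-0.66  0.38  1.31 -0.    1.46 -0.76]
lip tool yz (array([ 0.1, -5.4]), array([117. ,  37.1]), 89.92) world (array([ 587.7, -300.9]), array([ 37.1, 117. ]), 5.57)
187 [ 92.    0.2 -46.5]
195 [ 65.1   0.5 -44.3]
205 [ 58.    0.5 -39.1]
220 [ 52.6   0.5 -30.8]
250 [  2.8   0.5 -25.7]
300 [-32.7   0.3 -14.9]
340 [-32.7   0.5   2.6]
170 -18.0 18.3
178 -18.1 18.5
240 -16.9 18.3
265 -18.2 18.7
```

Call:
move_arm(
  commands=[
    [0,[-0.0003,0.0018,-0.012],[0,0,0]],
    [0,[-0.0003,0.0018,-0.025],[0,0,0]],
    [0,[-0.0003,0.0018,-0.038],[0,0,0]],
    [0,[-0.0003,0.0018,-0.046],[0,0,0]],
    [0,[-0.0003,0.0018,-0.05],[0,0,0]],
    [0,[-0.0003,0.0018,-0.054],[0,0,0]],
    [0,[-0.0003,0.0018,-0.058],[0,0,0]],
    [0,[-0.0003,0.0018,-0.058],[0,0,0]],
  ],
)

```text
time: 7.77
tcp_pos: [0.5874, -0.3042, 0.1695]
tool_rot: [0.475, 0.524, -0.475, 0.523]
force: [0.1, 0.5, -2.6]
grip_width: 0.0099
```

Call:
move_arm(
  commands=[
    [0,[0,0,-0.005],[0,0,0]],
    [0,[0,0,-0.01],[0,0,0]],
    [0,[0,0,-0.015],[0,0,0]],
    [0,[0,0,-0.018],[0,0,0]],
    [0,[0,0,-0.02],[0,0,0]],
    [0,[0,0,-0.02],[0,0,0]],
  ],
)

```text
time: 8.27
tcp_pos: [0.5873, -0.3041, 0.1495]
tool_rot: [0.475, 0.524, -0.475, 0.523]
force: [-0.1, 0.5, -2.3]
grip_width: 0.0098
```

Call:
move_arm(
  commands=[
    [0,[0,0,-0.0015],[0,0,0]],
    [0,[0,0,-0.003],[0,0,0]],
    [0,[0,0,-0.003],[0,0,0]],
    [0,[0,0,-0.003],[0,0,0]],
  ],
)

```text
time: 8.6
tcp_pos: [0.5878, -0.3045, 0.1476]
tool_rot: [0.475, 0.523, -0.475, 0.524]
force: [-0.5, 0.2, -2.2]
grip_width: 0.0099
```

```bash
python3 - <<'E'
from fit import *
im,d,c=wrist('w8')
im,d=grab('scene','s8');cv2.imwrite('pics/s8z.png',cv2.resize(im[120:290,190:340,::-1],None,fx=3.5,fy=3.5,interpolation=cv2.INTER_CUBIC))
E
```

```text
tcp [ 0.5878 -0.3045  0.1476] yaw 5.5 F [-0.5   0.17 -2.21] w 0.0099 t 8.6 q [-0.66  0.43  1.4  -0.    1.31 -0.76]
```

View pics/s8z.png

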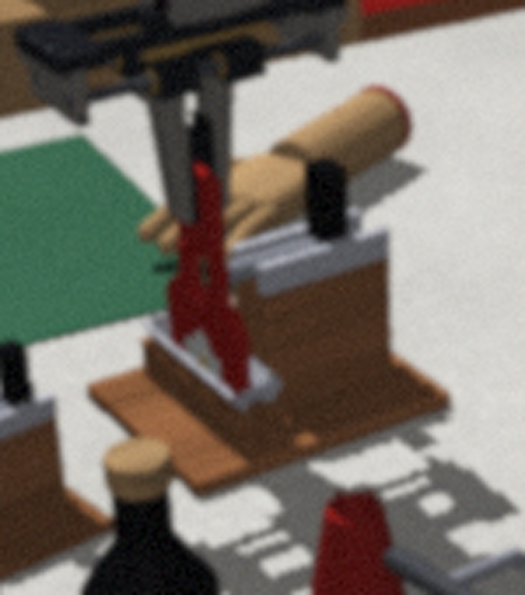

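The board is down inside the slot. I'll lower it in small steps until the force shows it has reached the floor.

Call:
move_arm(
  commands=[
    [0,[0,0,-0.001],[0,0,0]],
    [0,[0,0,-0.002],[0,0,0]],
    [0,[0,0,-0.002],[0,0,0]],
    [0,[0,0,-0.002],[0,0,0]],
  ],
)

```text
time: 9.03
tcp_pos: [0.5881, -0.305, 0.1474]
tool_rot: [0.475, 0.523, -0.476, 0.524]
force: [-2.1, -0.6, 6.6]
grip_width: 0.0096
```

Call:
move_arm(
  commands=[
    [0,[0,0,0.001],[0,0,0]],
    [0.3,[0,0,0.001],[0,0,0]],
    [0.35,[0,0,0.001],[0,0,0]],
    [0.35,[0,0,0.001],[0,0,0]],
    [0.35,[0,0,0.001],[0,0,0]],
    [0.35,[0,0,0.001],[0,0,0]],
  ],
)

```text
time: 9.53
tcp_pos: [0.5875, -0.3042, 0.146]
tool_rot: [0.475, 0.524, -0.475, 0.523]
force: [-0.6, 0.8, 0.8]
grip_width: 0.0321
```

Call:
move_arm(
  commands=[
    [0.35,[0,0,0.02],[0,0,0]],
    [0.35,[0,0,0.05],[0,0,0]],
    [0.35,[0,0,0.085],[0,0,0]],
    [0.35,[0,0,0.12],[0,0,0]],
    [0.35,[0,0,0.14],[0,0,0]],
    [0.35,[0,0,0.14],[0,0,0]],
  ],
)

```text
time: 10.03
tcp_pos: [0.5897, -0.3058, 0.2932]
tool_rot: [0.476, 0.52, -0.475, 0.527]
force: [0.7, -0.2, 1.5]
grip_width: 0.0322
```

```bash
python3 - <<'E'
from fit import *
im,d,c=wrist('w9')
P=cloud(d,c);Z=P[...,2]
red=(im[...,0]>100)&(im[...,1]<60)&(Z>.172)&(Z<.19)
print('red top',red.sum(),rect(P[red][:,:2]) if red.sum()>3 else '',np.median(Z[red]))
im,d=grab('scene','s9');cv2.imwrite('pics/s9z.png',cv2.resize(im[120:290,190:340,::-1],None,fx=3.5,fy=3.5,interpolation=cv2.INTER_CUBIC))
im,d=grab('top','t9');P=cloud(d,ctrl.calibration('top'));Z=P[...,2];print(im.shape)
E
```

```text
tcp [ 0.5897 -0.3058  0.2932] yaw 5.51 F [ 0.72 -0.17  1.49] w 0.0322 t 10.0333 q [-0.66  0.35  1.22  0.    1.56 -0.76]
red top 615 (array([ 588.2, -303.4]), array([ 8. , 45.6]), 5.67) 0.1800430032990869
(480, 640, 3)
```

View pics/s9z.png

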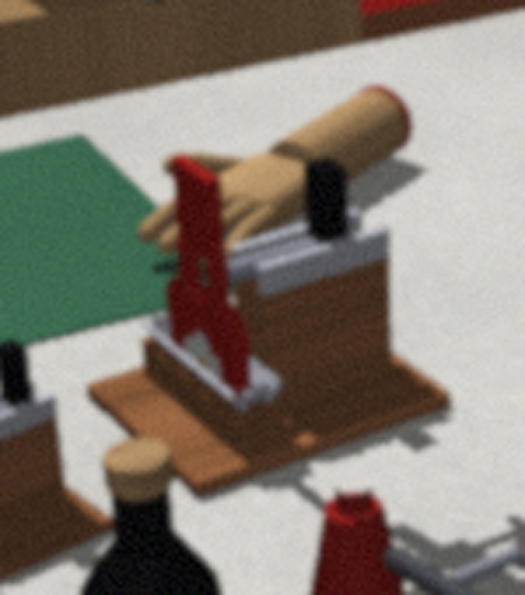

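View pics/w9.png

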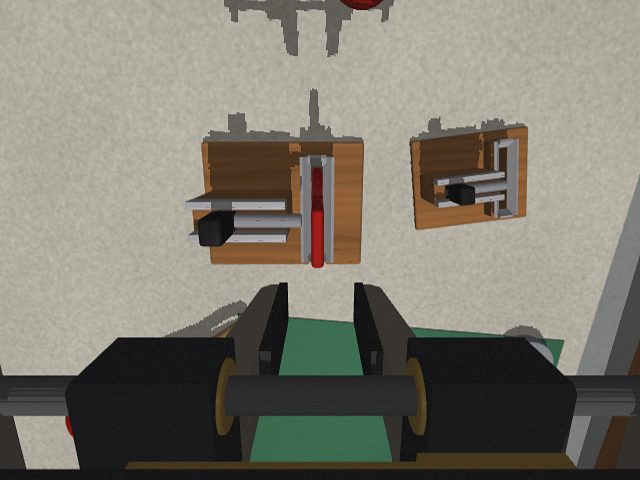

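Call:
move_arm(
  commands=[
    [0.6,[-0.015,0,0],[0,0,-0.12]],
    [0.6,[-0.03,0,0],[0,0,-0.24]],
    [0.6,[-0.045,0,0],[0,0,-0.36]],
    [0.6,[-0.06,-0.002,0],[0,0,-0.48]],
    [0.6,[-0.075,-0.004,0],[0,0,-0.6]],
    [0.6,[-0.091,-0.006,0],[0,0,-0.72]],
    [0.6,[-0.091,-0.006,0],[0,0,-0.84]],
    [0.6,[-0.091,-0.006,0],[0,0,-0.96]],
  ],
)

```text
time: 10.85
tcp_pos: [0.495, -0.3097, 0.2835]
tool_rot: [-0.664, -0.244, 0.665, -0.241]
force: [-0.0, 0.7, 0.5]
grip_width: 0.0549
```

Call:
move_arm(
  commands=[
    [0.6,[0,0,0],[0,0,-0.12]],
    [0.6,[0,0,0],[0,0,-0.24]],
    [0.6,[0,0,0],[0,0,-0.36]],
    [0.6,[0,0,0],[0,0,-0.48]],
    [0.6,[0,0,0],[0,0,-0.6]],
    [0.6,[0,0,0],[0,0,-0.61]],
    [0.6,[0,0,0],[0,0,-0.61]],
  ],
)

```text
time: 11.43
tcp_pos: [0.4959, -0.3097, 0.2841]
tool_rot: [-0.705, -0.036, 0.707, -0.034]
force: [-0.6, -0.2, 0.5]
grip_width: 0.055
```

Call:
move_arm(
  commands=[
    [0.6,[0,0,0],[0,0,0]],
    [0.6,[0,0,0],[0,0,0]],
  ],
)

```text
time: 11.6
tcp_pos: [0.4964, -0.3101, 0.2855]
tool_rot: [-0.706, -0.035, 0.707, -0.035]
force: [-0.1, 0.3, -0.2]
grip_width: 0.055
```

```bash
python3 - <<'E'
from fit import *
im,d,c=wrist('w10')
P=cloud(d,c);Z=P[...,2]
m=(Z>.148)&(Z<.165)&(im.max(-1)<60)&(abs(P[...,0]-.5)<.03)&(abs(P[...,1]+.312)<.03)
print('grip',m.sum(),rect(P[m][:,:2]))
E
```

```text
tcp [ 0.4964 -0.3101  0.2855] yaw -84.34 F [-0.07  0.26 -0.25] w 0.055 t 11.6 q [-0.76  0.15  1.47  0.    1.53  0.71]
grip 699 (array([ 498.8, -312.4]), array([20. , 23.3]), 5.97)
```

View pics/w10.png

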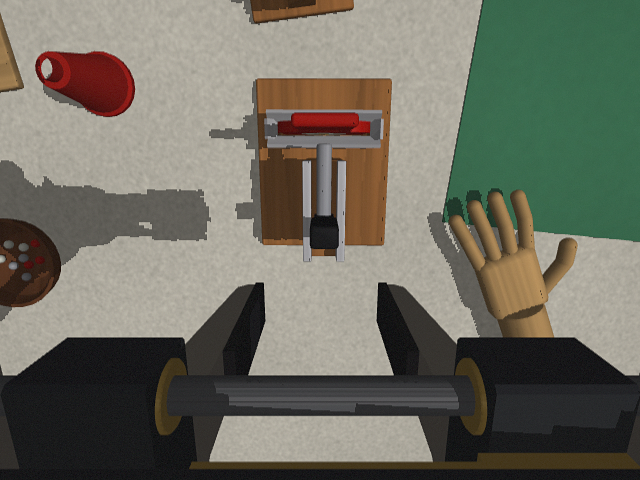

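Call:
move_arm(
  commands=[
    [0.6,[0.0022,-0.002,-0.03],[0,0,-0.003]],
    [0.6,[0.0022,-0.002,-0.065],[0,0,-0.003]],
    [0.6,[0.0022,-0.002,-0.1],[0,0,-0.003]],
    [0.6,[0.0022,-0.002,-0.13],[0,0,-0.003]],
    [0.6,[0.0022,-0.002,-0.15],[0,0,-0.003]],
    [0.6,[0.0022,-0.002,-0.161],[0,0,-0.003]],
    [0.6,[0.0022,-0.002,-0.161],[0,0,-0.003]],
    [0.6,[0.0022,-0.002,-0.161],[0,0,-0.003]],
  ],
)

```text
time: 12.32
tcp_pos: [0.499, -0.3126, 0.1258]
tool_rot: [0.706, 0.033, -0.706, 0.033]
force: [0.2, 0.2, -0.1]
grip_width: 0.0551
```

```bash
python3 -c "
from fit import *
wrist('w11')"
```

```text
tcp [ 0.499  -0.3126  0.1258] yaw -84.6 F [ 0.16  0.16 -0.07] w 0.0551 t 12.3167 q [-0.76  0.27  1.64 -0.    1.22  0.71]
```

View pics/w11.png

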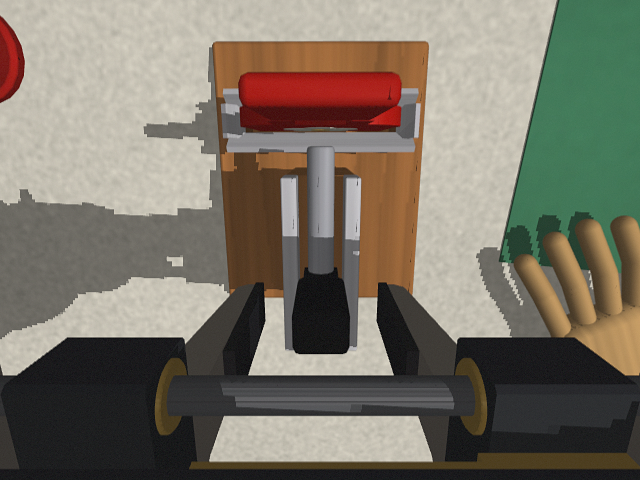

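Block is centred between the fingers. I'll close on it.

Call:
move_arm(
  commands=[
    [0.1,[0,0,-0.003],[0,0,0]],
    [0.1,[0,0,-0.003],[0,0,0]],
    [0.1,[0,0,-0.003],[0,0,0]],
    [0.1,[0,0,-0.003],[0,0,0]],
    [0.1,[0,0,-0.003],[0,0,0]],
    [0.1,[0,0,-0.003],[0,0,0]],
    [0.1,[0,0,-0.003],[0,0,0]],
  ],
  newtons=20,
)

```text
time: 12.95
tcp_pos: [0.499, -0.3124, 0.1227]
tool_rot: [0.706, 0.033, -0.706, 0.033]
force: [-0.6, 1.0, 3.3]
grip_width: 0.0238
```

Call:
move_arm(
  commands=[
    [0.1,[0.007,0.0007,0],[0,0,0]],
    [0.1,[0.014,0.0014,0],[0,0,0]],
    [0.1,[0.021,0.002,0],[0,0,0]],
    [0.1,[0.028,0.0027,0],[0,0,0]],
    [0.1,[0.034,0.0033,0],[0,0,0]],
    [0.1,[0.04,0.0039,0],[0,0,0]],
    [0.1,[0.04,0.0039,0],[0,0,0]],
  ],
)

```text
time: 13.53
tcp_pos: [0.5408, -0.3084, 0.1227]
tool_rot: [0.707, 0.033, -0.706, 0.034]
force: [3.1, 0.3, 3.1]
grip_width: 0.0238
```

Call:
move_arm(
  commands=[
    [0.1,[0.002,0.0002,0],[0,0,0]],
    [0.1,[0.004,0.0004,0],[0,0,0]],
    [0.1,[0.0055,0.0005,0],[0,0,0]],
    [0.1,[0.0055,0.0005,0],[0,0,0]],
    [0.1,[0.0055,0.0005,0],[0,0,0]],
  ],
)

```text
time: 13.95
tcp_pos: [0.544, -0.3081, 0.1227]
tool_rot: [-0.706, -0.033, 0.707, -0.033]
force: [-3.9, 0.6, 6.5]
grip_width: 0.024
```

Call:
move_arm(
  commands=[
    [0.1,[0.001,0.0001,0],[0,0,0]],
    [0.1,[0.002,0.0002,0],[0,0,0]],
    [0.1,[0.002,0.0002,0],[0,0,0]],
    [0.1,[0.002,0.0002,0],[0,0,0]],
  ],
)

```text
time: 14.28
tcp_pos: [0.5441, -0.3081, 0.1226]
tool_rot: [-0.704, -0.033, 0.708, -0.033]
force: [-11.6, 0.8, 10.3]
grip_width: 0.024
```

At the stop: the force rose and there was no travel. I'll back off the push, then release and lift.

Call:
move_arm(
  commands=[
    [0.1,[-0.0025,-0.0002,-0.001],[0,0,0]],
    [0.1,[-0.0025,-0.0002,-0.001],[0,0,0]],
    [0.5,[-0.0025,-0.0002,-0.001],[0,0,0]],
    [0.6,[-0.0025,-0.0002,-0.001],[0,0,0]],
    [0.6,[-0.0025,-0.0002,-0.001],[0,0,0]],
    [0.6,[-0.0025,-0.0002,-0.001],[0,0,0]],
    [0.6,[-0.0025,-0.0002,-0.001],[0,0,0]],
  ],
)

```text
time: 14.87
tcp_pos: [0.5437, -0.3077, 0.1206]
tool_rot: [-0.706, -0.033, 0.707, -0.033]
force: [0.4, -0.3, -0.3]
grip_width: 0.054
```

Call:
move_arm(
  commands=[
    [0.6,[-0.002,0,0.02],[0,0,0]],
    [0.6,[-0.002,0,0.05],[0,0,0]],
    [0.6,[-0.002,0,0.085],[0,0,0]],
    [0.6,[-0.002,0,0.12],[0,0,0]],
    [0.6,[-0.03,0,0.15],[0,0,0]],
    [0.6,[-0.05,0,0.16],[0,0,0]],
    [0.6,[-0.05,0,0.16],[0,0,0]],
    [0.6,[-0.05,0,0.16],[0,0,0]],
  ],
)

```text
time: 15.53
tcp_pos: [0.4938, -0.3082, 0.2819]
tool_rot: [0.707, 0.032, -0.706, 0.033]
force: [0.0, -0.4, -0.6]
grip_width: 0.0551
```

```bash
python3 - <<'E'
from fit import *
im,d,c=wrist('w12')
P=cloud(d,c);Z=P[...,2]
m=(Z>.148)&(Z<.165)&(im.max(-1)<60)&(abs(P[...,0]-.54)<.04)&(abs(P[...,1]+.308)<.03)
r=rect(P[m][:,:2]);print('grip',m.sum(),r,'value mm',100-np.hypot(*(np.array([588,-303])-r[0])))
red=(im[...,0]>100)&(im[...,1]<60)&(Z>.172)&(Z<.19)&(P[...,1]<-.2)
print('red top',red.sum(),rect(P[red][:,:2]),np.median(Z[red]))
im,d=grab('scene','s12');grab('top','t12')
for k in (0,12):
    im,d=load(f't{k}');P=cloud(d,ctrl.calibration('top'));Z=P[...,2]
    for n,(u0,v0,u1,v1) in dict(cone=(320,225,352,260),flask=(285,150,325,203),bowl=(270,300,325,355)).items():
        q=P[v0:v1,u0:u1].reshape(-1,3);q=q[(q[:,2]>.02)&(q[:,2]<.25)];print(k,n,q.mean(0).round(4))
E
```

```text
tcp [ 0.4938 -0.3082  0.2819] yaw -84.68 F [ 0.03 -0.42 -0.63] w 0.0551 t 15.5333 q [-0.77  0.14  1.49  0.    1.51  0.71]
grip 770 (array([ 543.3, -307.7]), array([20.2, 23.5]), 4.88) value mm 55.05358746240136
red top 918 (array([ 588.5, -303.4]), array([ 8.8, 46.4]), 5.42) 0.1800063506080133
0 cone [ 0.6035 -0.0525  0.0603]
0 flask [0.7396 0.0124 0.129 ]
0 bowl [0.4019 0.0489 0.0326]
12 cone [ 0.6035 -0.0529  0.0602]
12 flask [0.7397 0.0124 0.1296]
12 bowl [0.4017 0.0494 0.0326]
```

View pics/s12.png

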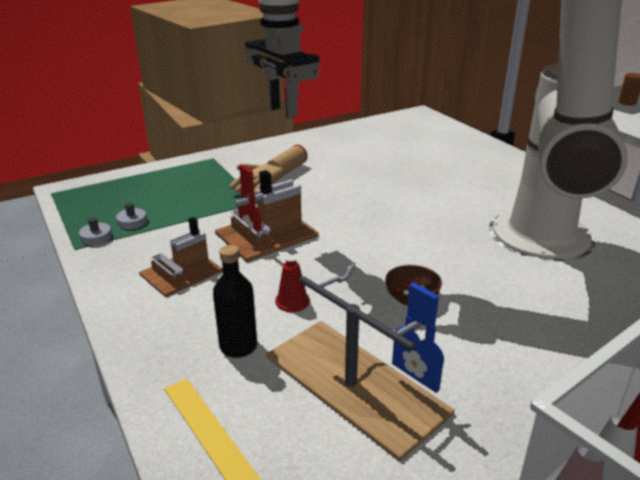

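View pics/w12.png

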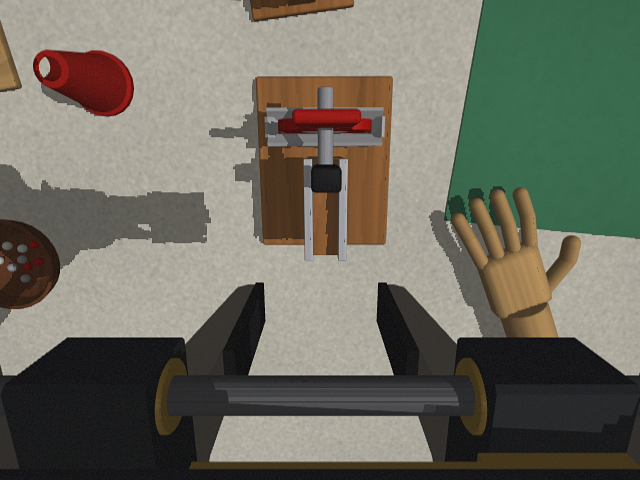

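The pin shows beyond the board at (325, 95) and the board stands seated at (326, 118). The blue board still hangs on its hook.

```bash
python3 -c "
from workcell import ctrl
print(ctrl.hand_in(), ctrl.state()['time'])"
```

```text
the job is handed in; nothing more can be done
the job is handed in; nothing more can be done
```

I lifted the red board off its hook, lowered it into the larger holder's slot until the force showed it had reached the bottom, and let go. Then I pushed the pin in to its stop, released it and lifted clear. I handed the job in right after the last pictures, at about 15.6 s on the robot's clock. No verdict was reported.

My last checks before handing in:
- **Board:** its top is at 180 mm, the seated height. It is within about 1 mm of the slot's middle, and its faces are within 0.2° of the slot's direction.
- **Pin:** the grip's position puts it in by about 55 mm, and the pin can be seen through the board.
- **Other objects:** the bowl, flask and cone moved less than 1 mm by measurement. The blue board still hangs on its hook; I judged that only by eye in the last scene picture.
- **Robot:** the gripper was about 10 cm clear of everything, with almost no force on the tool.

None of the checks failed. The one disagreement was along the slot's length, where the first overhead picture and the wrist camera differed by about 2 mm. I used the wrist camera's value.

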